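# Roll the jar clear of the tilt-out bin

## Task

The glass jar of spacer rings lies on its side in front of the black tilt-out bin, so the bin cannot be opened. With your fingertips on top of the jar, roll it along the rubber mat to the green tape (not the red one) and leave it lying still, centred on the green tape and lying along it. Do not grip it, lift it or shove it from low down, and leave the wrench, tire levers and clamp where they are.

Things in the scene. Friction and masses are not known exactly. Their poses are not given: they have to be found in the camera images.
- jar: glass jar with brass screw lid, blue and silver rings inside, lying on its side: a cylinder 80 mm in diameter, 120 mm long, 0.3 to 0.6 kg. Origin at its centre, 43 mm above the shelf; its top at 83 mm. Own x is its axis, away from the lid; y, z turn as it rolls; at the start z and a small white label are up. Touch it only on the upper part, well above mid-height. 1 rad of turn is 40 mm of travel
- green_tape: the goal: a green band of tape lying flat across the mat, 166 mm long (own x, across the mat) and 40 mm wide (own y, along the mat), its face 4 mm above the shelf; only a mark, it does not obstruct rolling. Origin at its middle. The jar starts 100 to 160 mm away along y, to either side, its axis within 0.07 rad of the tape's x
- red_tape: a red band like the green one, on the other side of the jar: not the goal
- mat: grey rubber mat fixed flat on the shelf, 170 mm (own x) by 520 mm (own y), 3 mm thick; origin amid its underside. The jar rolls on it without slipping (friction about 0.5 to 0.7) and soon stops (rolling resistance about 5 percent of the load). The jar's top moves twice as far as the jar, and a fingertip soon runs off the top: use several strokes, lifting between
- bin: black plastic tilt-out bin with a grey front, fixed beyond the mat's far long edge: 100 mm deep (own x), 120 mm wide (own y), 100 mm high; origin at the middle of its underside, its front 95 mm from the mat's middle line
- wrench: steel pedal wrench lying flat on the shelf on the robot's side of the mat, 220 mm long (own x), about 45 mm at its widest, 8 mm thick, origin near its middle; leave it alone
- lever_a: yellow plastic tire lever lying flat, 116 mm long (own x), 18 mm wide, 7 mm thick, origin at the middle of its underside; leave it alone
- lever_b: the second yellow tire lever, the same, beside the first; leave it alone
- clamp: aluminium seat post clamp, a ring 38 mm in diameter and 15 mm high with a lug, standing flat on the shelf beside the bin, origin at the middle of the ring's underside; leave it alone

How it is judged:
By the outcome, as a careful person would: the job done as asked, in the order asked, and still so for the second after the job is handed in, with the robot touching nothing.
It also fails if it takes over 64 s, if anything falls off the work surface, if the arm or the gripper's body presses on something with over 40 N, if the wrist force passes 120 N, or if a joint passes its speed limit or range.

## Robot

A 6-joint arm with a two-finger parallel gripper is mounted at the origin on the work surface. World frame = base frame: x ahead of the robot, y to its left, z up, the work surface at z = 0. Lengths are in m, angles in rad, forces in N, time in s.
With the tool pointing down it reaches from about 0.4 to 0.925 m from the base axis. Payload 3.4 kg.
Tool frame: the origin (TCP) lies midway between the tips of the shut fingers; the grasp point (between the pads) lies 19 mm behind it (ctrl.tcp_to_grasp is the distance from the TCP to the grasp point, in m); z points along the fingers, y is the line along which they close (so a half turn about z gives the same grasp; the last joint's range is limited). The gripper opens to 85 mm and grips with 20 to 120 N. Pads are 22 mm wide; open, the fingers measure 114 mm over their backs; the gripper's body (76 mm by 85 mm) begins 54 mm behind the grasp point. The pads swing forward as they close: fully open they stand 13 mm farther back than shut.
Start: joints at [1.117, 0.307, 1.506, -0, 1.328, -0.073], TCP at [0.214, 0.534, 0.231] pointing down, gripper open.
Joint ranges: [-3.12, 3.12], [-1.05, 2.28], [0.14, 2.33], [-1.42, 4.57], [0.1, 2.73], [-2.68, 2.68]. Speed limits (rad/s): [2.57, 2.57, 3.14, 3.14, 3.14, 3.14].

## Interface

Orientations are given as a unit quaternion [x, y, z, w].
In Python, from plant import ctrl, eyes, hand_in gives the robot as it stands.
- The arm moves only by the tool drive_tool, never from a script. Its argument "commands" is a list that holds one entry, the list of rows, each a list of 7 numbers: the shift along the world's x, y, z in units of 2 cm (1.0 is 2 cm), then the turn, a rotation vector about the world's x, y, z in units of 8 degrees (1.0 is 8 degrees), then the gripper's target within -1 to 1 (fully open at 1, half-way at 0, shut at -1). In form: [[[tx, ty, tz, wx, wy, wz, fingers], ...]]. A call has 1 to 5 rows; each row shifts and turns the commanded pose from where the row before left it; what a row does not reach is not made up. A row lasts 1/10 s, in which the tool goes at most 50 mm and 8.59 degrees, less where a joint would pass 70% of its speed; a pose out of reach is approached as far as the arm can. A call with a number of a shift or a turn outside -1 to 1 is refused whole. A call with a gripper value outside its range is refused whole. The fingers move at their own pace and stop on an object; the grip force is fixed at half the most. Time passes only in rows, so rows that do not move let the fingers close. It gives the time, the measured TCP pose, the force, the opening and the grip force at its end, in the units of the state.
- ctrl.observe(): the state, without advancing time (a new reading comes with each control period).
- eyes.grab_frame(name): name is "scene" or "top" or "wrist"; returns a dict with "color" (400x640x3 uint8, red, green, blue), "z_map" (400x640 float32, m along the optical axis (not along the pixel's ray), 0 where there is no reading), "fx", "fy", "cx", "cy" (pixels), "k1" (the pictures are not rectified: a ray, as slopes to the right and down, at radius r is drawn at 1 + k1 r^2 times it, then the intrinsics apply), "eye" and "rotation" of the camera in the world. Camera axes: x right, y down, z forward; pixel columns grow to the right and rows downward; lengths in m; the calibration is good to about 2 mm. A picture is of the moment at which its call begins.
- hand_in(): hands the job in; it is judged then, once.
The state is a dict: "time_s": time; "joint_pos": joint angles; "dq": joint speeds; "joint_torque": joint torques, N m; "tcp_pos": TCP position; "tcp_rot": TCP orientation; "force": force on the tool from outside, world axes, zero at the start; "moment": the same for the moment, N m; "grip_width": opening from 0.0 (shut) to 1.0 (fully open); "grip_force": force on a finger pad.
Only numpy, scipy, OpenCV 4.12 (cv2) and the standard library are available. Lean on these libraries where they do the work, as an engineer would, in place of code of your own. Each camera call takes 0.05 s, during which the arm holds its last target. There are 200 camera calls.

## Working session

There is one attempt and no reset: what is moved stays moved. The work goes in short steps, Python scripts to look and compute and a tool call to move; the robot and the scene stay as the last step left them, time stands still between calls to the robot, and variables do not carry over. Pictures are saved under pics/ and viewed, at most 10 in all, crops included, and the job is handed in when it is done.

Besides the shell and the picture viewer there is one more tool, called after "Request:" as name(argument=value, ...) on one line, values as JSON. drive_tool: Moves the arm, as the interface text tells. Its arguments: {"type":"object","properties":{"commands":{"type":"array","items":{"type":"array","items":{"type":"array","items":{"type":"number"}}}}},"required":["commands"]}

```bash
mkdir -p pics; cat > h.py <<'E'
import numpy as np, cv2
from plant import ctrl, eyes, hand_in
def save(f,n): cv2.imwrite('pics/'+n,f['color'][:,:,::-1])
def rays(f,px):
    px=np.atleast_2d(np.array(px,float))
    K=np.array([[f['fx'],0,f['cx']],[0,f['fy'],f['cy']],[0,0,1]])
    d=(px-[f['cx'],f['cy']])/[f['fx'],f['fy']]
    u=d.copy()
    for _ in range(20): u=d/(1+f['k1']*(u**2).sum(1,keepdims=True))
    return np.c_[u,np.ones(len(u))]@np.array(f['rotation']).T
def plane(f,px,z):
    r=rays(f,px); e=np.array(f['eye']); return e+r*((z-e[2])/r[:,2])[:,None]
def cloud(f):
    v,u=np.nonzero(f['z_map']>0); r=rays(f,np.c_[u,v])
    return np.array(f['eye'])+r*f['z_map'][v,u][:,None],u,v
E
python3 - <<'E'
from h import *
for n in('top','scene'):
    f=eyes.grab_frame(n); save(f,n+'0.png'); print(n,f['eye'],np.round(f['rotation'],3).tolist(),f['fx'],f['k1'])
s=ctrl.observe();print(s['time_s'],s['tcp_pos'],s['tcp_rot'],s['force'])
E
```

```text
top [0.43695363 0.01970697 1.01717303] [0.707, -0.705, 0.029, -0.04] 459.61856793695847 -0.11181550823302575
scene [ 1.24288191 -0.09656631  0.59221774] [0.681, 0.583, -0.294, -0.332] 488.4002664625981 -0.015690378746340276
0.1 [0.21346082 0.53324654 0.2304872 ] [ 1.89245298e-01  9.81929416e-01 -8.84644020e-04 -2.37561681e-04] [ 0.09178631 -0.60663888 -0.01705066]
```

View pics/top0.png

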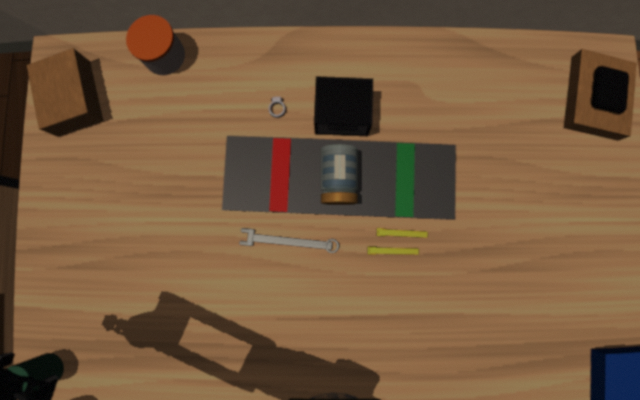

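View pics/scene0.png

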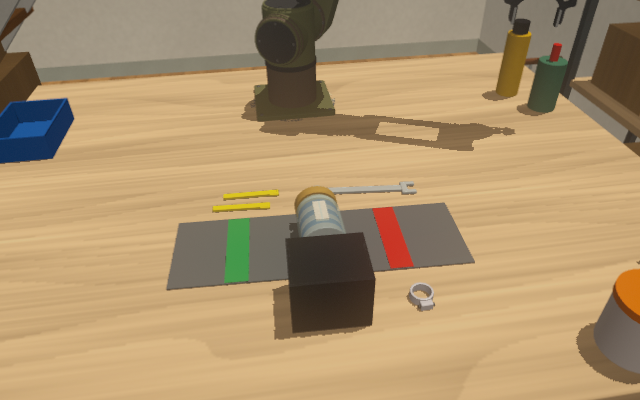

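The top view shows the jar at about (340,173) with its lid toward the robot. The green tape is at (405,180), on the -y side, the red tape at (281,175), and the bin at (344,105). The scene view agrees: green at (237,250), red at (392,237).

```bash
cat >> h.py <<'E'
def green(f,z=.004):
    h=cv2.cvtColor(f['color'],cv2.COLOR_RGB2HSV)
    m=cv2.inRange(h,(50,120,60),(75,255,255))
    c=max(cv2.findContours(m,0,2)[0],key=cv2.contourArea)[:,0]
    p=plane(f,c,z)[:,:2].astype(np.float32)
    return p
def jar(f,y0,y1,x0=.38,x1=.62,zmin=.055):
    P,u,v=cloud(f)
    k=(P[:,2]>zmin)&(P[:,2]<.1)&(P[:,0]>x0)&(P[:,0]<x1)&(P[:,1]>y0)&(P[:,1]<y1)
    return P[k],u[k],v[k]
def fit(P,it=5):
    # axis in xy: y = a + b*(x-xm), z centre c, radius .04
    from scipy.optimize import least_squares
    xm=P[:,0].mean()
    g=lambda q:np.hypot((P[:,1]-q[0]-q[1]*(P[:,0]-xm))/np.sqrt(1+q[1]**2),P[:,2]-q[2])-.04
    q=least_squares(g,[P[:,1].mean(),0,.043],loss='soft_l1',f_scale=.002).x
    x=np.percentile(P[:,0],[1,99])
    return xm,q,x,np.abs(g(q)).mean()
E
python3 - <<'E'
from h import *
for n in('top','scene'):
    f=eyes.grab_frame(n); p=green(f); r=cv2.minAreaRect(p); print(n,'green',r, cv2.boxPoints(r).round(4).tolist())
    P,u,v=jar(f,-.1,.12)
    xm,q,x,e=fit(P); print('jar',len(P),xm,q,x,e,'ymid at xc',q[0]+q[1]*(x.mean()-xm),'z99',np.percentile(P[:,2],99),P[:,1].min(),P[:,1].max())
    P,u,v=cloud(f)
    for nm,lo,hi in(('bin',.6,.75),):
        k=(P[:,2]>.03)&(P[:,0]>.55)&(P[:,0]<.75)&(P[:,1]>-.1)&(P[:,1]<.12); print(nm,np.percentile(P[k],[1,50,99],axis=0).round(3).tolist())
    h=cv2.cvtColor(f['color'],cv2.COLOR_RGB2HSV); m=cv2.inRange(h,(0,0,150),(179,60,255))
    m2=np.zeros_like(m); PP,u,v=jar(f,-.1,.12,.40,.58,.07); m2[v,u]=255; v,u=np.nonzero(m&m2); print('label',len(u),plane(f,[[u.mean(),v.mean()]],.083) if len(u) else '')
E
```

```text
Traceback (most recent call last):
  File "h.py", line 20, in green
    p=plane(f,c,z)[:,:2].astype(np.float32)
      ~~~~~^^^^^^^
  File "h.py", line 12, in plane
    r=rays(f,px); e=np.array(f['eye']); return e+r*((z-e[2])/r[:,2])[:,None]
  File "h.py", line 10, in rays
    return np.c_[u,np.ones(len(u))]@np.array(f['rotation']).T
           ~~~~~~~~~~~~~~~~~~~~~~~~^~~~~~~~~~~~~~~~~~~~~~~~~~
ValueError: matmul: Input operand 1 has a mismatch in its core dimension 0, with gufunc signature (n?,k),(k,m?)->(n?,m?) (size 4 is different from 3)
```

```bash
sed -i "s/np.array(f\['rotation'\]).T/Rotation.from_quat(f['rotation']).as_matrix().T/; 1a from scipy.spatial.transform import Rotation" h.py
cat > m.py <<'E'
from h import *
for n in('top','scene'):
    f=eyes.grab_frame(n); p=green(f); r=cv2.minAreaRect(p); print(n,'green',r)
    P,u,v=jar(f,-.1,.12)
    xm,q,x,e=fit(P); print('jar',len(P),xm,q,x,e,'ymid at xc',q[0]+q[1]*(x.mean()-xm),'z99',np.percentile(P[:,2],99),P[:,1].min(),P[:,1].max())
    P,u,v=cloud(f)
    k=(P[:,2]>.03)&(P[:,0]>.55)&(P[:,0]<.75)&(P[:,1]>-.1)&(P[:,1]<.12); print('bin',np.percentile(P[k],[1,50,99],axis=0).round(3).tolist())
    h=cv2.cvtColor(f['color'],cv2.COLOR_RGB2HSV); m=cv2.inRange(h,(0,0,150),(179,60,255))
    m2=np.zeros_like(m); PP,u,v=jar(f,-.1,.12,.40,.58,.07); m2[v,u]=255; v,u=np.nonzero(m&m2); print('label',len(u),plane(f,[[u.mean(),v.mean()]],.083) if len(u) else '')
E
python3 m.py
```

```text
top green ((0.582849383354187, -0.15658524632453918), (0.038878053426742554, 0.16322383284568787), 87.63072967529297)
jar 1634 0.5723122098343405 [-0.00828407  0.00109427  0.04252747] [0.52583584 0.61915956] 0.0015771993190762863 ymid at xc -0.008283872013591115 z99 0.0856242251723085 -0.046886368140296786 0.02949705581327191
bin [[0.553, -0.074, 0.036], [0.685, -0.012, 0.085], [0.748, 0.042, 0.103]]
label 2 [[ 0.57982016 -0.00268565  0.083     ]]
scene green ((0.5824741125106812, -0.1579393446445465), (0.038289930671453476, 0.1645447313785553), 88.28118896484375)
jar 1350 0.5749970508127578 [-0.00975669 -0.00504071  0.04225915] [0.52732943 0.61951052] 0.0008763043903294335 ymid at xc -0.009748742995641218 z99 0.08405849934349556 -0.04877507358015852 0.02769151569783529
bin [[0.558, -0.076, 0.054], [0.695, -0.017, 0.099], [0.749, 0.04, 0.101]]
label 152 [[ 0.56801453 -0.00766096  0.083     ]]
```

Request:
drive_tool(commands=[[[0.72,-1,-0.14,0,0,-0.34,0],[0.72,-1,-0.14,0,0,-0.34,0],[0.72,-1,-0.14,0,0,-0.34,0],[0.72,-1,-0.14,0,0,-0.34,0],[0.72,-1,-0.14,0,0,-0.34,0]]])

```text
time_s: 0.75
tcp_pos: [0.2861, 0.4329, 0.2171]
tcp_rot: [0.305, 0.952, -0.0, 0.0]
force: [-0.3, 0.3, 0.3]
grip_width: 0.501
grip_force: 0.0
```

Request:
drive_tool(commands=[[[0.72,-1,-0.14,0,0,-0.34,0],[0.72,-1,-0.14,0,0,-0.34,0],[0.72,-1,-0.14,0,0,-0.34,0],[0.72,-1,-0.14,0,0,-0.34,0],[0.72,-1,-0.14,0,0,-0.34,0]]])

```text
time_s: 1.25
tcp_pos: [0.3582, 0.3329, 0.2032]
tcp_rot: [0.416, 0.909, 0.0, -0.0]
force: [-1.1, -0.6, 0.3]
grip_width: 0.504
grip_force: 0.0
```

Request:
drive_tool(commands=[[[0.72,-1,-0.14,0,0,-0.34,0],[0.72,-1,-0.14,0,0,-0.34,0],[0.72,-1,-0.14,0,0,-0.34,0],[0.72,-1,-0.14,0,0,-0.34,0],[0.72,-1,-0.14,0,0,-0.34,0]]])

```text
time_s: 1.75
tcp_pos: [0.4302, 0.2329, 0.1892]
tcp_rot: [0.521, 0.854, 0.0, -0.0]
force: [-0.9, -0.8, 0.3]
grip_width: 0.496
grip_force: 0.0
```

```bash
cat > m.py <<'E'
from h import *
import sys
n=sys.argv[1]; y0,y1=float(sys.argv[2]),float(sys.argv[3])
f=eyes.grab_frame(n)
if len(sys.argv)>4: save(f,sys.argv[4])
g=green(f); r=cv2.minAreaRect(g); 
print('green',np.round(r[0],4),np.round(r[1],4),round(r[2],2))
P,u,v=jar(f,y0,y1,.45,.66)
xm,q,x,e=fit(P); print('jar',len(P),'b %.4f zc %.4f res %.4f'%(q[1],q[2],e),'x',x.round(4),'xc %.4f yc %.4f'%(x.mean(),q[0]+q[1]*(x.mean()-xm)),'y',P[:,1].min().round(4),P[:,1].max().round(4))
s=ctrl.observe();print(round(s['time_s'],2),np.round(s['tcp_pos'],4),np.round(s['tcp_rot'],3),np.round(s['force'],2),np.round(s['grip_width'],2))
E
python3 m.py scene -.1 .12; python3 m.py top -.1 .12
```

```text
green [ 0.5825 -0.158 ] [0.0383 0.1646] 88.32
jar 1973 b -0.0067 zc 0.0420 res 0.0014 x [0.5271 0.646 ] xc 0.5866 yc -0.0099 y -0.0484 0.028
1.8 [0.4322 0.2303 0.1888] [ 0.522  0.853 -0.001  0.001] [ 1.15 -2.51 -0.41] 0.5
green [ 0.5824 -0.1566] [0.0388 0.1624] 87.63
jar 2052 b -0.0027 zc 0.0426 res 0.0015 x [0.5259 0.6442] xc 0.5851 yc -0.0085 y -0.0468 0.0296
1.85 [0.4311 0.2319 0.189 ] [ 0.521  0.853 -0.     0.   ] [ 0.63  0.88 -0.16] 0.5
```

Request:
drive_tool(commands=[[[0.645,-0.96,-0.25,0,0,-0.28,0],[0.645,-0.96,-0.25,0,0,-0.28,0],[0.645,-0.96,-0.25,0,0,-0.28,0],[0.645,-0.96,-0.25,0,0,-0.28,0]]])

```text
time_s: 2.25
tcp_pos: [0.4814, 0.1571, 0.1692]
tcp_rot: [0.585, 0.811, 0.0, -0.0]
force: [0.3, 0.1, 0.3]
grip_width: 0.498
grip_force: 0.0
```

Request:
drive_tool(commands=[[[0.645,-0.96,-0.25,0,0,-0.28,0],[0.645,-0.96,-0.25,0,0,-0.28,0],[0.645,-0.96,-0.25,0,0,-0.28,0],[0.645,-0.96,-0.25,0,0,-0.28,0]]])

```text
time_s: 2.65
tcp_pos: [0.5331, 0.0804, 0.1492]
tcp_rot: [0.647, 0.763, 0.0, -0.0]
force: [0.7, -0.3, 0.6]
grip_width: 0.501
grip_force: 0.0
```

Request:
drive_tool(commands=[[[0.645,-0.96,-0.25,0,0,-0.28,0],[0.645,-0.96,-0.25,0,0,-0.28,0],[0.645,-0.96,-0.25,0,0,-0.28,0],[0.645,-0.96,-0.25,0,0,-0.28,0],[0,0,0,0,0,0,0]]])

```text
time_s: 3.15
tcp_pos: [0.5861, 0.0022, 0.1287]
tcp_rot: [0.705, 0.71, 0.0, 0.0]
force: [-0.3, 0.3, 0.2]
grip_width: 0.503
grip_force: 0.0
```

```bash
python3 - <<'E'
from h import *
f=eyes.grab_frame('scene'); save(f,'s1.png'); c=f['color'][120:320,150:450]; cv2.imwrite('pics/s1c.png',cv2.resize(c,None,fx=2.5,fy=2.5)[:,:,::-1])
E
python3 m.py scene -.1 .12
```

```text
green [ 0.5825 -0.1574] [0.0373 0.1645] 88.23
jar 1938 b -0.0062 zc 0.0419 res 0.0013 x [0.5277 0.6459] xc 0.5868 yc -0.0099 y -0.0482 0.0278
3.25 [0.5841 0.004  0.129 ] [ 0.704  0.71  -0.    -0.001] [ 0.14  0.89 -0.37] 0.5
```

View pics/s1c.png

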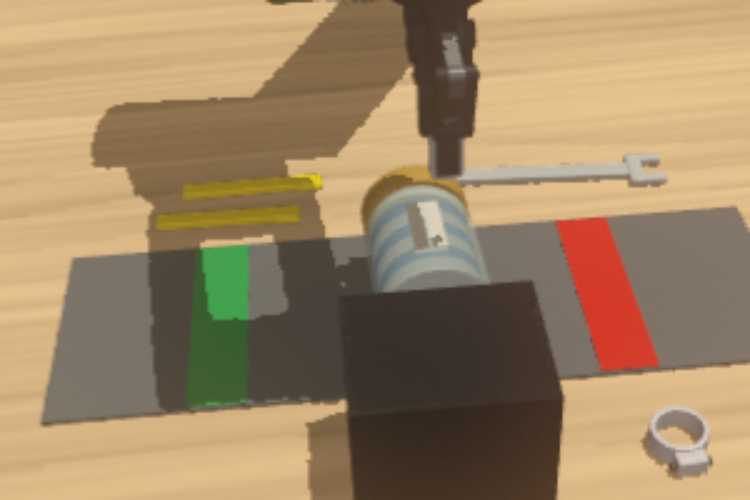

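The crop shows the half-open fingers, flat-tipped, above the jar near (445,165). They are in line with the jar axis and slightly to its +y side.

Request:
drive_tool(commands=[[[0,0,-1,0,0,0,0],[0,0,-0.8,0,0,0,0],[0,0,-0.2,0,0,0,0],[0,0,-0.1,0,0,0,0],[0,0,0,0,0,0,0]]])

```text
time_s: 3.75
tcp_pos: [0.5845, 0.0041, 0.0878]
tcp_rot: [0.704, 0.711, 0.0, 0.0]
force: [0.0, -0.8, -0.1]
grip_width: 0.501
grip_force: 0.0
```

Request:
drive_tool(commands=[[[0,0,-0.1,0,0,0,0],[0,0,-0.1,0,0,0,0],[0,0,0,0,0,0,0]]])

```text
time_s: 4.05
tcp_pos: [0.5845, 0.0034, 0.0835]
tcp_rot: [0.704, 0.71, 0.0, 0.0]
force: [-0.2, 0.4, 0.1]
grip_width: 0.504
grip_force: 0.0
```

Request:
drive_tool(commands=[[[0,0,-0.1,0,0,0,0],[0,0,0,0,0,0,0]]])

```text
time_s: 4.25
tcp_pos: [0.5844, 0.0033, 0.0811]
tcp_rot: [0.704, 0.71, -0.0, -0.0]
force: [0.2, -0.3, 0.1]
grip_width: 0.497
grip_force: 0.0
```

Request:
drive_tool(commands=[[[0,0,-0.05,0,0,0,0],[0,0,-0.05,0,0,0,0],[0,0,0,0,0,0,0]]])

```text
time_s: 4.55
tcp_pos: [0.5846, 0.0035, 0.0805]
tcp_rot: [0.704, 0.71, 0.0, 0.0]
force: [-2.0, 1.0, 8.6]
grip_width: 0.501
grip_force: 4.0
```

Request:
drive_tool(commands=[[[0,-0.2,0,0,0,0,0],[0,-0.3,0,0,0,0,0],[0,-0.3,0,0,0,0,0],[0,-0.2,0,0,0,0,0]]])

```text
time_s: 4.95
tcp_pos: [0.5846, -0.017, 0.081]
tcp_rot: [0.704, 0.71, 0.0, 0.0]
force: [-3.4, 0.6, 11.4]
grip_width: 0.498
grip_force: 5.7
```

```bash
python3 m.py scene -.2 .12
```

```text
green [ 0.5824 -0.1577] [0.0379 0.1644] 88.2
jar 1609 b -0.0117 zc 0.0422 res 0.0020 x [0.5285 0.6459] xc 0.5872 yc -0.0200 y -0.0579 0.0177
5.0 [ 0.5845 -0.0175  0.081 ] [0.704 0.71  0.    0.001] [-3.45 -0.78 11.29] 0.5
```

Request:
drive_tool(commands=[[[0,-0.3,0,0,0,-0.05,0],[0,-0.35,0,0,0,-0.05,0],[0,-0.35,0,0,0,-0.05,0],[0,-0.2,0,0,0,-0.05,0],[0,0,0,0,0,0,0]]])

```text
time_s: 5.5
tcp_pos: [0.5844, -0.0414, 0.0808]
tcp_rot: [0.714, 0.7, -0.0, 0.0]
force: [-2.6, 0.6, 10.6]
grip_width: 0.501
grip_force: 5.3
```

Request:
drive_tool(commands=[[[0,0,0.3,0,0,0,0],[0,0,0.4,0,0,0,0],[0,0,0,0,0,0,0]]])

```text
time_s: 5.8
tcp_pos: [0.5856, -0.0407, 0.0945]
tcp_rot: [0.714, 0.7, 0.001, 0.001]
force: [-0.6, 0.2, -0.5]
grip_width: 0.499
grip_force: 0.0
```

```bash
python3 m.py scene -.2 .12;python3 m.py scene -.2 .12
```

```text
green [ 0.5825 -0.1578] [0.0379 0.1645] 88.32
jar 1645 b -0.0076 zc 0.0420 res 0.0015 x [0.5284 0.646 ] xc 0.5872 yc -0.0318 y -0.0699 0.006
5.85 [ 0.5852 -0.0406  0.094 ] [0.714 0.7   0.001 0.001] [ 0.55 -0.48 -0.16] 0.5
green [ 0.5825 -0.1578] [0.0379 0.1645] 88.32
jar 1638 b -0.0056 zc 0.0420 res 0.0015 x [0.5281 0.6461] xc 0.5871 yc -0.0319 y -0.0701 0.006
5.9 [ 0.5848 -0.0405  0.0936] [0.714 0.7   0.    0.   ] [-0.41  0.54 -0.77] 0.5
```

Request:
drive_tool(commands=[[[0,0.55,0,0,0,0.1,0.5],[0,0.5,0,0,0,0.1,0.5],[0,0,-0.4,0,0,0,0.5],[0,0,-0.3,0,0,0,0.5],[0,0,0,0,0,0,0.5]]])

```text
time_s: 6.4
tcp_pos: [0.5834, -0.0193, 0.0778]
tcp_rot: [0.704, 0.71, -0.001, -0.001]
force: [-0.2, 0.5, 0.5]
grip_width: 0.75
grip_force: 0.0
```

Request:
drive_tool(commands=[[[0,0,-0.05,0,0,0,0.5],[0,0,-0.05,0,0,0,0.5],[0,0,0,0,0,0,0.5]]])

```text
time_s: 6.7
tcp_pos: [0.5846, -0.0198, 0.0773]
tcp_rot: [0.704, 0.71, 0.0, 0.0]
force: [0.1, 0.2, -0.8]
grip_width: 0.749
grip_force: 0.0
```

Request:
drive_tool(commands=[[[0,0,-0.05,0,0,0,0.5],[0,0,-0.05,0,0,0,0.5],[0,0,0,0,0,0,0.5]]])

```text
time_s: 7.0
tcp_pos: [0.5848, -0.0197, 0.0765]
tcp_rot: [0.704, 0.71, 0.0, 0.0]
force: [-0.5, 0.4, 6.8]
grip_width: 0.749
grip_force: 3.4
```

Request:
drive_tool(commands=[[[0,0,-0.05,0,0,0,0.5],[0,0,0,0,0,0,0.5]]])

```text
time_s: 7.2
tcp_pos: [0.5849, -0.0196, 0.0764]
tcp_rot: [0.704, 0.71, 0.001, 0.001]
force: [-3.5, 0.4, 12.4]
grip_width: 0.749
grip_force: 6.1
```

Request:
drive_tool(commands=[[[0,-0.2,0,0,0,-0.05,0.5],[0,-0.35,0,0,0,-0.05,0.5],[0,-0.4,0,0,0,-0.05,0.5],[0,-0.4,0,0,0,-0.05,0.5],[0,-0.3,0,0,0,-0.05,0.5]]])

```text
time_s: 7.7
tcp_pos: [0.5848, -0.0532, 0.0768]
tcp_rot: [0.716, 0.698, 0.0, 0.001]
force: [-3.6, 0.4, 14.9]
grip_width: 0.75
grip_force: 7.2
```

Request:
drive_tool(commands=[[[0,-0.35,0,0,0,0,0.5],[0,-0.25,0,0,0,0,0.5],[0,0,0,0,0,0,0.5],[0,0,0.4,0,0,0,0.5],[0,0,0.3,0,0,0,0.5]]])

```text
time_s: 8.2
tcp_pos: [0.5847, -0.0647, 0.0889]
tcp_rot: [0.716, 0.698, 0.0, 0.0]
force: [-0.1, -0.5, 0.3]
grip_width: 0.752
grip_force: 0.0
```

```bash
python3 m.py scene -.2 .12;python3 m.py scene -.2 .12|sed -n 2p
```

```text
green [ 0.5814 -0.1577] [0.0379 0.1619] 88.33
jar 1644 b 0.0029 zc 0.0419 res 0.0016 x [0.529  0.6459] xc 0.5874 yc -0.0536 y -0.0927 -0.0158
8.25 [ 0.5854 -0.0648  0.0898] [0.716 0.698 0.001 0.001] [0.55 0.27 0.32] 0.75
jar 1645 b 0.0034 zc 0.0420 res 0.0016 x [0.5292 0.6461] xc 0.5877 yc -0.0536 y -0.0925 -0.0157
```

Request:
drive_tool(commands=[[[0,0.6,0,0,0,0.1,0.5],[0,0.52,0,0,0,0.1,0.5],[0,0,-0.4,0,0,0,0.5],[0,0,-0.2,0,0,0,0.5],[0,0,-0.1,0,0,0,0.5]]])

```text
time_s: 8.8
tcp_pos: [0.5843, -0.0416, 0.076]
tcp_rot: [0.706, 0.708, -0.0, -0.0]
force: [-7.9, 2.3, 30.4]
grip_width: 0.754
grip_force: 15.2
```

Request:
drive_tool(commands=[[[0,-0.2,0,0,0,-0.05,0.5],[0,-0.35,0,0,0,-0.05,0.5],[0,-0.4,0,0,0,-0.05,0.5],[0,-0.4,0,0,0,-0.05,0.5],[0,-0.3,0,0,0,-0.05,0.5]]])

```text
time_s: 9.3
tcp_pos: [0.5845, -0.0759, 0.0767]
tcp_rot: [0.718, 0.696, -0.0, 0.001]
force: [-5.5, 0.5, 19.9]
grip_width: 0.752
grip_force: 10.0
```

Request:
drive_tool(commands=[[[0,-0.35,0,0,0,0,0.5],[0,-0.25,0,0,0,0,0.5],[0,0,0,0,0,0,0.5],[0,0,0.4,0,0,0,0.5],[0,0,0.3,0,0,0,0.5]]])

```text
time_s: 9.8
tcp_pos: [0.5843, -0.0872, 0.0882]
tcp_rot: [0.719, 0.695, -0.0, -0.0]
force: [0.6, -0.8, 1.0]
grip_width: 0.749
grip_force: 0.0
```

```bash
python3 m.py scene -.2 .12 s2.png;python3 m.py top -.2 .12 t2.png
```

```text
green [ 0.5818 -0.1572] [0.0371 0.1626] 87.91
jar 1746 b -0.0147 zc 0.0418 res 0.0025 x [0.529  0.6464] xc 0.5877 yc -0.0772 y -0.117 -0.0392
9.85 [ 0.5851 -0.0873  0.0892] [0.719 0.695 0.    0.001] [-0.06 -0.14  0.25] 0.75
green [ 0.5085 -0.1361] [0.0066 0.    ] 179.31
jar 197 b -0.0427 zc 0.0417 res 0.0022 x [0.5252 0.6456] xc 0.5854 yc -0.0751 y -0.1119 -0.0382
9.9 [ 0.5851 -0.0873  0.0887] [0.719 0.695 0.    0.001] [-0.77 -0.12 -0.16] 0.75
```

View pics/s2.png

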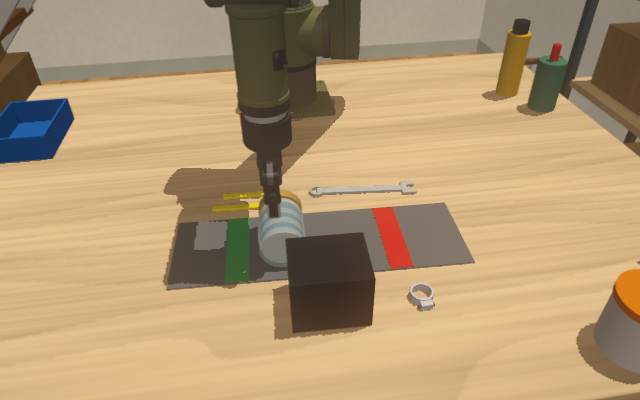

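The scene view shows the jar rolled to about (283,230), partway from the bin to the green tape (237,250). The fingers are clear above it, and the levers, wrench and clamp haven't moved.

Request:
drive_tool(commands=[[[0,0.6,0,0,0,0.1,0.5],[0,0.5,0,0,0,0.1,0.5],[0,0,-0.4,0,0,0,0.5],[0,0,-0.2,0,0,0,0.5],[0,0,-0.06,0,0,0,0.5]]])

```text
time_s: 10.4
tcp_pos: [0.5842, -0.0647, 0.076]
tcp_rot: [0.709, 0.705, -0.0, -0.0]
force: [-5.3, 1.4, 19.9]
grip_width: 0.749
grip_force: 9.9
```

Request:
drive_tool(commands=[[[0,-0.2,0,0,0,-0.05,0.5],[0,-0.35,0,0,0,-0.05,0.5],[0,-0.4,0,0,0,-0.05,0.5],[0,-0.4,0,0,0,-0.05,0.5],[0,-0.3,0,0,0,-0.05,0.5]]])

```text
time_s: 10.9
tcp_pos: [0.5837, -0.0987, 0.0767]
tcp_rot: [0.721, 0.693, -0.001, -0.0]
force: [-5.3, 0.4, 17.1]
grip_width: 0.747
grip_force: 8.3
```

Request:
drive_tool(commands=[[[0,-0.35,0,0,0,0,0.5],[0,-0.25,0,0,0,0,0.5],[0,0,0,0,0,0,0.5],[0,0,0.4,0,0,0,0.5],[0,0,0.3,0,0,0,0.5]]])

```text
time_s: 11.4
tcp_pos: [0.5844, -0.1103, 0.089]
tcp_rot: [0.721, 0.693, -0.0, -0.0]
force: [-0.0, -0.2, 0.5]
grip_width: 0.747
grip_force: 0.0
```

```bash
python3 m.py scene -.2 .12
```

```text
green [ 0.5804 -0.1603] [0.1595 0.0349] 0.33
jar 1859 b -0.0600 zc 0.0415 res 0.0030 x [0.5292 0.6466] xc 0.5879 yc -0.1011 y -0.1416 -0.0611
11.45 [ 0.5852 -0.1104  0.0901] [0.721 0.693 0.    0.001] [ 0.92  0.63 -0.37] 0.75
```

```bash
sed -i 's/P\[:,2\]<.1)/P[:,2]<.084)/' h.py; python3 m.py scene -.2 .12 s3.png; python3 - <<'E'
from h import *
f=eyes.grab_frame('scene'); P,u,v=jar(f,-.2,0,.45,.66)
for lo,hi in((.53,.56),(.56,.59),(.59,.62),(.62,.65)):
    k=(P[:,0]>lo)&(P[:,0]<hi); p=P[k]; from scipy.optimize import least_squares
    q=least_squares(lambda q:np.hypot(p[:,1]-q[0],p[:,2]-q[1])-.04,[-.1,.043],loss='soft_l1',f_scale=.002).x; print(lo,q,k.sum())
c=f['color'][160:300,180:380]; cv2.imwrite('pics/s3c.png',cv2.resize(c,None,fx=4,fy=4)[:,:,::-1])
E
```

```text
green [ 0.561  -0.1604] [0.0288 0.1193] 87.91
jar 1846 b -0.0590 zc 0.0415 res 0.0029 x [0.5295 0.6466] xc 0.5881 yc -0.1010 y -0.1416 -0.0611
11.5 [ 0.5853 -0.1103  0.0897] [0.721 0.693 0.    0.001] [ 0.14  0.41 -0.58] 0.75
0.53 [-0.09865753  0.04143932] 241
0.56 [-0.10042993  0.04236347] 313
0.59 [-0.10227483  0.04243247] 423
0.62 [-0.10355184  0.03986713] 843
```

View pics/s3c.png

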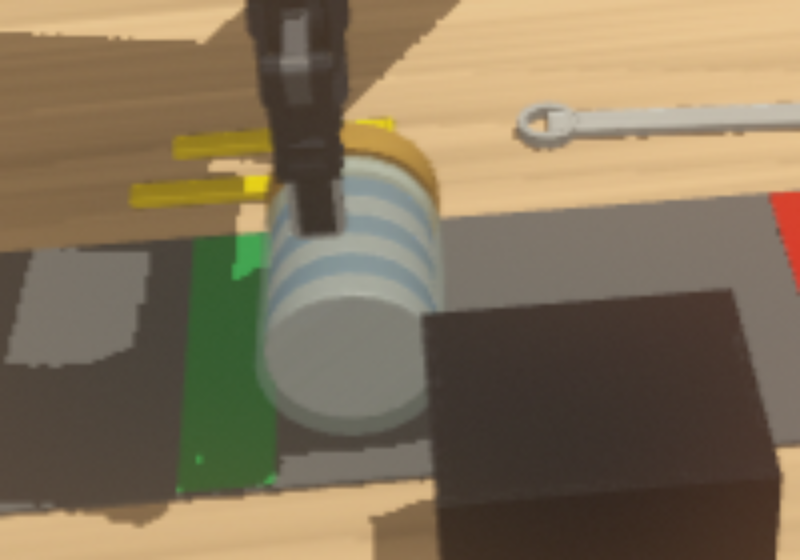

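The crop shows the jar about 55 mm short of the green band. The band is at x≈230 and the jar at x≈350 in the crop, and its yaw is a little past that of the tape.

Request:
drive_tool(commands=[[[0,0.55,0,0,0,0,0.5],[0,0.5,0,0,0,0,0.5],[0,0,-0.4,0,0,0,0.5],[0,0,-0.2,0,0,0,0.5],[0,0,-0.07,0,0,0,0.5]]])

```text
time_s: 12.05
tcp_pos: [0.5842, -0.0888, 0.0762]
tcp_rot: [0.721, 0.693, -0.0, -0.0]
force: [-5.1, 1.1, 17.4]
grip_width: 0.748
grip_force: 8.7
```

Request:
drive_tool(commands=[[[0,-0.2,0,0,0,0.03,0.5],[0,-0.35,0,0,0,0.03,0.5],[0,-0.4,0,0,0,0.03,0.5],[0,-0.4,0,0,0,0.03,0.5],[0,-0.3,0,0,0,0.03,0.5]]])

```text
time_s: 12.55
tcp_pos: [0.5829, -0.1226, 0.0768]
tcp_rot: [0.714, 0.7, -0.001, -0.001]
force: [-6.8, -0.3, 12.6]
grip_width: 0.749
grip_force: 6.9
```

Request:
drive_tool(commands=[[[0,-0.35,0,0,0,0,0.5],[0,-0.25,0,0,0,0,0.5],[0,0,0,0,0,0,0.5],[0,0,0.4,0,0,0,0.5],[0,0,0.3,0,0,0,0.5]]])

```text
time_s: 13.05
tcp_pos: [0.5846, -0.1343, 0.0897]
tcp_rot: [0.714, 0.7, -0.0, -0.0]
force: [0.7, 0.9, -0.4]
grip_width: 0.753
grip_force: 0.0
```

```bash
cat > m2.py <<'E'
from h import *
from scipy.optimize import least_squares
f=eyes.grab_frame('scene'); save(f,'last.png')
P,u,v=jar(f,-.26,.0,.45,.66)
x=np.percentile(P[:,0],[1,99]); P=P[(P[:,0]>x[0]+.004)&(P[:,0]<x[1]-.012)&(P[:,2]>.05)]
xm,q,_,e=fit(P); xc=x.mean()
print('jar xc %.4f yc %.4f b %.4f zc %.4f res %.4f'%(xc,q[0]+q[1]*(xc-xm),q[1],q[2],e))
for lo in(.53,.56,.59):
    p=P[(P[:,0]>lo)&(P[:,0]<lo+.03)]
    print(lo,least_squares(lambda q:np.hypot(p[:,1]-q[0],p[:,2]-q[1])-.04,[q[0],.043],loss='soft_l1',f_scale=.002).x.round(4))
s=ctrl.observe();print(round(s['time_s'],2),np.round(s['tcp_pos'],4),np.round(s['tcp_rot'],3),np.round(s['force'],2))
E
python3 m2.py
```

```text
jar xc 0.5871 yc -0.1243 b -0.0380 zc 0.0423 res 0.0007
0.53 [-0.1225  0.0415]
0.56 [-0.1237  0.0426]
0.59 [-0.125   0.0425]
13.1 [ 0.5855 -0.1345  0.0908] [0.714 0.7   0.    0.001] [ 1.08 -0.58  0.25]
```

Request:
drive_tool(commands=[[[0,0.55,0,0,0,0,0.5],[0,0.55,0,0,0,0,0.5],[0,0,-0.4,0,0,0,0.5],[0,0,-0.2,0,0,0,0.5],[0,0,-0.08,0,0,0,0.5]]])

```text
time_s: 13.6
tcp_pos: [0.5841, -0.1118, 0.0762]
tcp_rot: [0.714, 0.701, -0.0, -0.001]
force: [-4.5, 1.1, 15.9]
grip_width: 0.75
grip_force: 8.2
```

Request:
drive_tool(commands=[[[0,-0.2,0,0,0,0.01,0.5],[0,-0.35,0,0,0,0.01,0.5],[0,-0.35,0,0,0,0.01,0.5],[0,-0.35,0,0,0,0.01,0.5],[0,-0.3,0,0,0,0,0.5]]])

```text
time_s: 14.1
tcp_pos: [0.5828, -0.1435, 0.0768]
tcp_rot: [0.712, 0.702, -0.001, -0.001]
force: [-6.1, 0.5, 13.3]
grip_width: 0.752
grip_force: 6.1
```

Request:
drive_tool(commands=[[[0,-0.2,0,0,0,0,0.5],[0,-0.15,0,0,0,0,0.5],[0,0,0,0,0,0,0.5],[0,0,0.4,0,0,0,0.5],[0,0,0.3,0,0,0,0.5]]])

```text
time_s: 14.6
tcp_pos: [0.5846, -0.1504, 0.0901]
tcp_rot: [0.712, 0.702, -0.0, -0.0]
force: [0.2, 0.1, 0.4]
grip_width: 0.746
grip_force: 0.0
```

```bash
python3 m2.py
```

```text
jar xc 0.5869 yc -0.1436 b -0.0361 zc 0.0423 res 0.0007
0.53 [-0.1419  0.0414]
0.56 [-0.143   0.0425]
0.59 [-0.1444  0.0425]
14.65 [ 0.5855 -0.1506  0.0912] [0.712 0.702 0.    0.001] [-0.47 -0.43  0.76]
```

Request:
drive_tool(commands=[[[0,0.35,0,0,0,0,0.5],[0,0.35,0,0,0,0,0.5],[0,0,-0.4,0,0,0,0.5],[0,0,-0.2,0,0,0,0.5],[0,0,-0.08,0,0,0,0.5]]])

```text
time_s: 15.15
tcp_pos: [0.5841, -0.136, 0.0767]
tcp_rot: [0.712, 0.703, -0.0, -0.0]
force: [-4.4, 0.5, 16.5]
grip_width: 0.756
grip_force: 8.3
```

Request:
drive_tool(commands=[[[0,-0.2,0,0,0,0,0.5],[0,-0.3,0,0,0,0,0.5],[0,-0.3,0,0,0,0,0.5],[0,-0.3,0,0,0,0,0.5],[0,-0.2,0,0,0,0,0.5]]])

```text
time_s: 15.65
tcp_pos: [0.583, -0.1625, 0.0768]
tcp_rot: [0.712, 0.702, -0.001, -0.001]
force: [-4.2, 0.6, 9.5]
grip_width: 0.754
grip_force: 4.6
```

Request:
drive_tool(commands=[[[0,-0.1,0,0,0,0,0.5],[0,0,0,0,0,0,0.5],[0,0,0,0,0,0,0.5],[0,0,0.4,0,0,0,0.5],[0,0,0.3,0,0,0,0.5]]])

```text
time_s: 16.15
tcp_pos: [0.5846, -0.1643, 0.0905]
tcp_rot: [0.712, 0.702, -0.0, -0.0]
force: [-0.1, 0.4, -0.2]
grip_width: 0.753
grip_force: 0.0
```

```bash
python3 m2.py
```

```text
jar xc 0.5857 yc -0.1580 b -0.0346 zc 0.0423 res 0.0007
0.53 [-0.1563  0.0414]
0.56 [-0.1575  0.0426]
0.59 [-0.1587  0.0425]
16.2 [ 0.5854 -0.1645  0.0917] [0.712 0.702 0.    0.001] [-0.45 -0.31  0.08]
```

Request:
drive_tool(commands=[[[0,0,1,0,0,0,0.5],[0,0,1,0,0,0,0.5],[0,0,1,0,0,0,0.5],[0,0,1,0,0,0,0.5],[0,1,1,0,0,0,0.5]]])

```text
time_s: 16.7
tcp_pos: [0.5851, -0.1459, 0.1913]
tcp_rot: [0.713, 0.702, -0.0, 0.001]
force: [0.8, -0.2, 0.7]
grip_width: 0.749
grip_force: 0.0
```

Request:
drive_tool(commands=[[[-0.5,1,0,0,0,0,0.5],[-0.5,1,0,0,0,0,0.5],[-0.5,1,0,0,0,0,0.5],[-0.5,1,0,0,0,0,0.5],[-0.5,1,0,0,0,0,0.5]]])

```text
time_s: 17.2
tcp_pos: [0.5331, -0.0429, 0.1898]
tcp_rot: [0.712, 0.702, -0.0, -0.001]
force: [0.2, -0.7, -0.6]
grip_width: 0.752
grip_force: 0.0
```

Request:
drive_tool(commands=[[[-0.5,1,0,0,0,0,0.5],[-0.5,1,0,0,0,0,0.5],[-0.5,1,0,0,0,0,0.5],[-0.5,1,0,0,0,0,0.5],[0,0,0,0,0,0,0.5]]])

```text
time_s: 17.7
tcp_pos: [0.4917, 0.0381, 0.1897]
tcp_rot: [0.711, 0.703, -0.001, -0.001]
force: [-0.2, -0.5, 0.2]
grip_width: 0.747
grip_force: 0.0
```

```bash
python3 m2.py; python3 m.py top -.26 -.05 tend.png
```

```text
jar xc 0.5850 yc -0.1579 b -0.0417 zc 0.0422 res 0.0008
0.53 [-0.1561  0.0414]
0.56 [-0.1575  0.0425]
0.59 [-0.1588  0.0424]
17.75 [0.493  0.0369 0.19  ] [ 0.711  0.703 -0.001 -0.   ] [ 0.47 -1.16 -0.09]
green [ 0.6616 -0.1588] [0.0023 0.0317] 0.31
jar 1910 b -0.0426 zc 0.0421 res 0.0015 x [0.5234 0.6424] xc 0.5829 yc -0.1562 y -0.1937 -0.1158
17.8 [0.494  0.0362 0.1902] [ 0.711  0.703 -0.     0.   ] [ 0.33 -0.12  0.29] 0.75
```

View pics/tend.png

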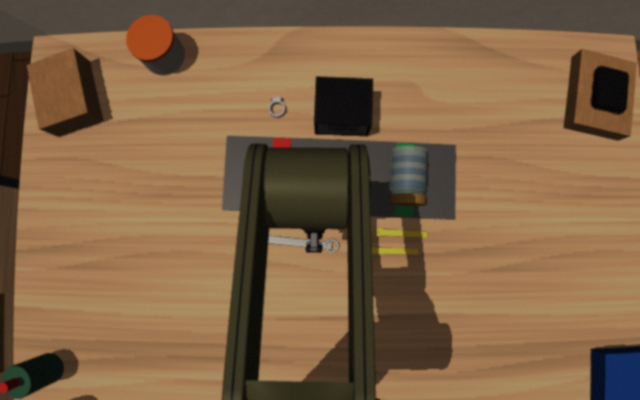

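The top view shows the jar centred on the green tape at (407,175), with tape visible past both ends. It lies still and the arm is clear. Top and scene measurements agree with the tape's pose to within about 3 mm and 0.01 rad.

```bash
python3 -c "
from plant import hand_in
print(hand_in())"
```

```text
the job is handed in; nothing more can be done
None
```

I rolled the jar onto the green tape and handed the job in at about 18 s: it lies still along the tape, within about 3 mm of its centre and 0.01 rad of its direction, and in the pictures the wrench, levers and clamp have not moved.

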